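# Clamp a clarinet joint and hold the inspection mirror on its thumb bush

## Task

On the clarinet inspection station, press the thumb end of the raised, sprung hold-down arm until its pawl snaps over and the arm stays down on the clarinet joint by itself. Then raise the hinged mirror by its side grip until the station's camera sees the metal thumb bush, on the side of the joint that is turned to the mirror, in the middle of the glass. The mirror drops back when let go, so finish still holding it at that angle, and leave the camera, the clarinet joint and the things lying around where they are.

Things in the scene. Friction and masses are not known exactly. Their poses are not given: they have to be found in the camera images.
- station: aluminium plate 250 x 390 x 12 mm, fixed on the bench (y -190 to +200), carrying cradle, hold-down arm, mirror and camera post. Origin on the bench. In its axes the clarinet joint lies along x at y 0, the mirror is on the -y side, the camera post (18 mm thick, 365 tall) at x 0, y +168, the hold-down arm at x -85; z up. Place and yaw (within 0.25 rad) differ each time
- clarinet_joint: black wooden clarinet upper joint with plain metal keys, 248 mm long, 29 mm thick, about 0.22 kg, lying loose in two felt V saddles at station x -85 and +85 mm. Origin on its axis at mid-length, 60 mm above the bench; x along the bore, -y towards the mirror. Keys stand up to 8 mm off the wood on top and on the camera side
- thumb_bush (a point): the mark to be seen: centre of the face of the metal thumb bush, a ring 13 mm across that stands 3 mm out of the joint on the side turned to the mirror (-y), 17.5 mm off the joint's axis and level with it
- hold_down (a joint): angle of the hold-down arm, rad: 0 raised (0.5 rad above level), 0.5 level over the joint; it turns about the station's x direction. Sprung upwards: the push at the thumb end grows from about 1 to 6 N. A spring pawl beside it catches its pin at about 0.50; hard stop at 0.55 (7 mm farther at the thumb end). Let go after the catch it stays at about 0.495, otherwise it springs up
- thumb_pad (a point): middle of the flat top of the arm's thumb end, a steel paddle 34 x 36 mm, 137 mm from the pivot, to be pressed down. Raised about 162 mm above the bench, latched 98 mm; it swings 17 mm towards station -y on the way. The arm is 16 mm wide. The pawl stands beside it at station x -101, y -46 to -65, up to 109 mm above the bench
- clamp_pivot (a point): the pivot of the hold-down arm, 90 mm above the bench (station x -85, y +50 mm)
- clamp_foot: the arm's sprung rubber foot, 18 mm across, 50 mm from the pivot; it presses on the joint with about 4 N when the arm is latched. Origin on the arm's centre line
- mirror (a joint): angle of the mirror flap, rad: 0 lying back on its rest with the glass 30 degrees (0.524 rad) above level, face to station +y and up; grows as it is raised, upright at 1.047, stop at 1.25. It turns freely about its lower edge (parallel to station x) and falls back by its own weight (about 0.2 kg) from any angle needed here
- mirror_hinge (a point): middle of the hinge axis at the mirror's lower edge, 25 mm above the bench, at station x 0, y -95 mm; the glass face lies in the plane through this axis. The axis is parallel to station x
- glass_middle (a point): middle of the mirror glass, 36 mm up the flap from the hinge axis; the glass is 82 mm long (station x) and 46 mm high in an aluminium frame 98 x 66 mm with a cast weight on its back, 22 mm deep in all
- mirror_grip (a point): middle of the mirror's side grip: a plain steel rod 12 mm thick, parallel to the hinge, sticking out 51 mm from the +x edge of the frame (station x 49 to 100 mm, this point at 76), 60 mm up the flap from the hinge axis and 4 mm behind the plane of the glass. With the mirror lying back it is about 51 mm above the bench
- camera_slide (a joint): height of the camera on its post, m: the lens is 0.120 + this value above the bench (0 to 0.17); clamped stiff, at a different height each time, not to be moved
- lens (a point): centre of the camera's lens, at the lower end of an aluminium barrel 34 mm thick tilted 35 degrees down to the mirror; station x 0, y +80 mm. Its view takes in the whole mirror. It sees the bush in the middle of the glass when, seen along station x, the line from glass_middle square to the glass halves the angle between the lines from glass_middle to lens and to bush
- glue_bottle: bystander: white plastic glue bottle with a pointed nozzle, 33 mm across, 109 mm tall, standing on the bench beside the plate; origin under its middle
- sleeve: bystander: grey plastic sleeve, 42 mm across and 42 mm tall, standing on the bench beside the plate; origin under its middle
- screwdriver: bystander: screwdriver 170 mm long with a black handle, lying on the bench on the camera's side of the plate; origin at its underside
Not all that is in view belongs to the job. What is shaped like the clarinet_joint but pink or purple is not meant.

How it is judged (in metres and radians):
On the way, in this order (a step that is already met when the one before it is completed fails the run):
1. the hold-down arm is latched by its pawl, let go, and its foot presses on the clarinet joint (value of joint hold_down above 0.46 rad and contact force between clamp_foot and clarinet_joint above 1 N and contact force between each of the fingers, the arm and hold_down below 0.2 N), for 0.3 s.
2. the fingers hold the mirror at an angle at which the camera sees the thumb bush within 9 mm of the middle of the glass (all of step 1 and ((value of joint camera_slide between -0.01 and 0.01 m and value of joint mirror between 0.802 and 0.958 rad) or (value of joint camera_slide between 0.01 and 0.02 m and value of joint mirror between 0.778 and 0.932 rad) or (value of joint camera_slide between 0.02 and 0.03 m and value of joint mirror between 0.756 and 0.907 rad) or (value of joint camera_slide between 0.03 and 0.04 m and value of joint mirror between 0.734 and 0.883 rad) or (value of joint camera_slide between 0.04 and 0.05 m and value of joint mirror between 0.714 and 0.86 rad) or (value of joint camera_slide between 0.05 and 0.06 m and value of joint mirror between 0.694 and 0.838 rad) or (value of joint camera_slide between 0.06 and 0.07 m and value of joint mirror between 0.676 and 0.817 rad) or (value of joint camera_slide between 0.07 and 0.08 m and value of joint mirror between 0.658 and 0.797 rad) or (value of joint camera_slide between 0.08 and 0.09 m and value of joint mirror between 0.642 and 0.778 rad) or (value of joint camera_slide between 0.09 and 0.1 m and value of joint mirror between 0.626 and 0.76 rad) or (value of joint camera_slide between 0.1 and 0.11 m and value of joint mirror between 0.611 and 0.743 rad) or (value of joint camera_slide between 0.11 and 0.12 m and value of joint mirror between 0.596 and 0.727 rad) or (value of joint camera_slide between 0.12 and 0.13 m and value of joint mirror between 0.583 and 0.712 rad) or (value of joint camera_slide between 0.13 and 0.14 m and value of joint mirror between 0.57 and 0.697 rad) or (value of joint camera_slide between 0.14 and 0.15 m and value of joint mirror between 0.558 and 0.683 rad) or (value of joint camera_slide between 0.15 and 0.16 m and value of joint mirror between 0.546 and 0.67 rad) or (value of joint camera_slide between 0.16 and 0.18 m and value of joint mirror between 0.535 and 0.657 rad)) and contact force between the fingers and mirror above 0.2 N), for 0.4 s.
At the end, for the whole second after the job is handed in: arm latched (over 0.46 rad), untouched, its foot pressing on the joint (over 1 N); mirror still (under 0.1 rad/s), carried by the fingers alone (over 0.2 N), at an angle at which the lens sees the bush within 9 mm of the middle of the glass, measured up the glass (about 0.065 rad either way) (all of step 2 and velocity of joint mirror between -0.1 and 0.1 rad/s and contact force between each of clarinet_joint, glue_bottle, sleeve, screwdriver and mirror below 0.1 N); the arm keeps its last pose, push and grip.
It fails at once if the clarinet joint shifted in its saddles (bush over 15 mm from its start) (distance of thumb_bush from where it was at the start of the episode above 0.015 m).
It fails at once if the camera moved (over 8 mm) (distance of lens from where it was at the start of the episode above 0.008 m).
It fails at once if a bystander moved (over 20 mm) (distance of any of glue_bottle, sleeve, screwdriver from where it was at the start of the episode above 0.02 m).
It also fails if it takes over 45 s, if anything falls off the work surface, if the arm or the gripper's body presses on something with over 40 N, if the wrist force passes 120 N, or if a joint passes its speed limit or range.

## Robot

A 6-joint arm with a two-finger parallel gripper is mounted at the origin on the work surface. World frame = base frame: x ahead of the robot, y to its left, z up, the work surface at z = 0. Lengths are in mm, angles in rad, forces in N, time in s.
With the tool pointing down it reaches from about 275 to 750 mm from the base axis. Payload 10.2 kg.
Tool frame: the origin (TCP) lies between the finger pads; the fingertips stand 22 mm ahead of it and the grasp point (between the pads) lies 3 mm ahead of it (ctrl.nose_length is the distance from the TCP to the fingertips, in mm); z points along the fingers, y is the line along which they close (so a half turn about z gives the same grasp; the last joint's range is limited). The gripper opens to 85 mm and grips with 20 to 120 N. Pads are 22 mm wide; open, the fingers measure 114 mm over their backs; the gripper's body (76 mm by 85 mm) begins 54 mm behind the grasp point. The pads swing forward as they close: fully open they stand 13 mm farther back than shut.
Start: joints at [0.942, 0.313, 1.498, -0, 1.331, -0.223], TCP at [207.259, 482.364, 253.294] pointing down, gripper open.
Joint ranges: [-2.94, 2.94], [-0.97, 2.17], [0.19, 2.56], [-1.23, 4.37], [0.02, 3.11], [-2.88, 2.88]. Speed limits (rad/s): [2.39, 2.39, 3.01, 3.14, 3.14, 3.14].

## Interface

Orientations are given as a unit quaternion [w, x, y, z].
In Python, from rig import sense, imaging, ctrl gives the robot as it stands. The module is installed in compiled form; this text tells all that it offers.
- The arm moves only by the tool apply_moves, never from a script. Its argument "commands" is a list of rows, each a list of 5 numbers: the gripper command: -1 is fully open, 1 is shut, values between are in proportion, then the shift along the tool's x, y, z in mm, then the turn about the tool's z in degrees. A call has 1 to 20 rows; each row shifts and turns the commanded pose from where the row before left it, along the tool's axes as they then stand; what a row does not reach is not made up. A row lasts 1/8 s, in which the tool goes at most 62.5 mm and 10.7 degrees, less where a joint would pass 70% of its speed; a pose out of reach is approached as far as the arm can. A call is refused whole if a number of a shift passes 62.5 or a number of a turn 10.7, either way. A call with a gripper value outside its range is refused whole. The fingers move at their own pace and stop on an object; "newtons" is the grip in N (left out, the last holds). Time passes only in rows, so rows that do not move let the fingers close. It gives the time, the measured TCP pose, the force, the opening and the grip force at its end, in the units of the state.
- sense(): the state, without advancing time (a new reading comes with each control period).
- imaging.capture(name): name is "scene" or "side" or "wrist"; returns the picture (420x560x3 uint8, blue, green, red); there is no depth.
- imaging.calibration(name): a dict with "camera_matrix" (3x3 intrinsics, pixels), "world_to_cam" (4x4, takes a point from world to camera coordinates). Camera axes: x right, y up, looking along -z (the intrinsics and any distortion apply to the point x, -y, -z); pixel columns grow to the right and rows downward; lengths in mm; the calibration is good to about 2 mm. A picture is of the moment at which its call begins: read the wrist's pose just before it. calibration takes no time and is no camera call; for the wrist camera it gives the pose at the moment of the call.
- ctrl.finish_job(): hands the job in; it is judged then, once.
The state is a dict: "time_s": time; "joints": joint angles; "dq": joint speeds; "tau": joint torques, N m; "eef_pos": TCP position; "ee_rot": TCP orientation; "force": force on the tool from outside, world axes, zero at the start; "wrist_torque": the same for the moment, N m; "grip_width": opening from 0.0 (shut) to 1.0 (fully open); "grip_force": force on a finger pad.
Only numpy, scipy, OpenCV 4.12 (cv2) and the standard library are available. Lean on these libraries where they do the work, as an engineer would, in place of code of your own. Each camera call takes 0.05 s, during which the arm holds its last target. There are 200 camera calls.

## Working session

There is one attempt and no reset: what is moved stays moved. The work goes in short steps, Python scripts to look and compute and a tool call to move; the robot and the scene stay as the last step left them, time stands still between calls to the robot, and variables do not carry over. Pictures are saved under pics/ and viewed, at most 10 in all, crops included, and the job is handed in when it is done.

Besides the shell and the picture viewer there is one more tool, called after ">>>" as name([rows], argument=value, ...), one row to a line, values as JSON. apply_moves: Moves the arm, as the interface text tells. Its arguments: {"type":"object","properties":{"commands":{"type":"array","items":{"type":"array","items":{"type":"number"}}},"newtons":{"type":"number"}},"required":["commands"]}

```bash
mkdir -p pics; python3 - <<'E'
from rig import sense, imaging, ctrl
import cv2, numpy as np
s=sense(); print(s)
for n in ("scene","side"):
    im=imaging.capture(n); cv2.imwrite(f"pics/{n}0.png",im)
    c=imaging.calibration(n); print(n,{k:np.round(np.array(v),3).tolist() if not isinstance(v,str) else v for k,v in c.items()})
E
```

```text
{'time_s': 0.0, 'joints': array([ 9.41560440e-01,  3.13446949e-01,  1.49844320e+00, -4.79187702e-06,
        1.33102365e+00, -2.23402600e-01]), 'dq': array([ 0.00029494, -0.00013565, -0.00015455,  0.0007009 , -0.00018001,
       -0.00077431]), 'tau': array([-1.16257248e-03, -4.12257600e+01, -2.59740025e+01, -2.47921498e-04,
        4.12830646e-03,  2.85353565e-06]), 'eef_pos': array([207.13218402, 482.15381016, 252.73432544]), 'ee_rot': array([-2.71041989e-04,  2.01526384e-01,  9.79482864e-01, -6.02407943e-04]), 'force': array([-0.16574247,  0.16958774, -0.4015401 ]), 'wrist_torque': array([0.00574397, 0.02930605, 0.00324117]), 'grip_force': 0.0, 'grip_width': 1.00108392923446}
scene {'camera_matrix': [[466.683, 0.0, 277.083], [0.0, 466.683, 209.014], [0.0, 0.0, 1.0]], 'world_to_cam': [[-0.65, 0.76, 0.002, 325.163], [-0.6, -0.515, 0.612, 242.182], [0.466, 0.396, 0.791, -1542.722], [0.0, 0.0, 0.0, 1.0]]}
side {'camera_matrix': [[429.78, 0.0, 278.922], [0.0, 429.78, 209.195], [0.0, 0.0, 1.0]], 'world_to_cam': [[-0.997, -0.075, -0.014, 515.011], [0.047, -0.752, 0.658, -111.609], [-0.059, 0.655, 0.753, -1231.639], [0.0, 0.0, 0.0, 1.0]]}
```

View pics/scene0.png

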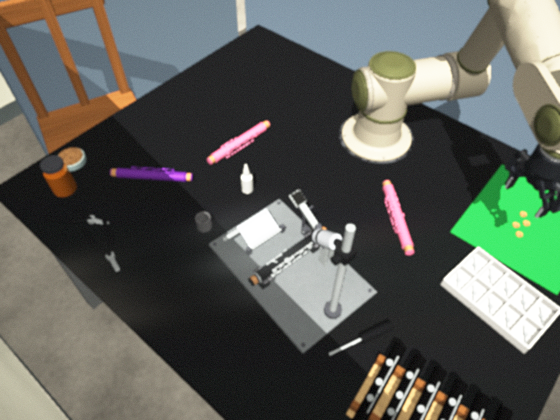

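View pics/side0.png

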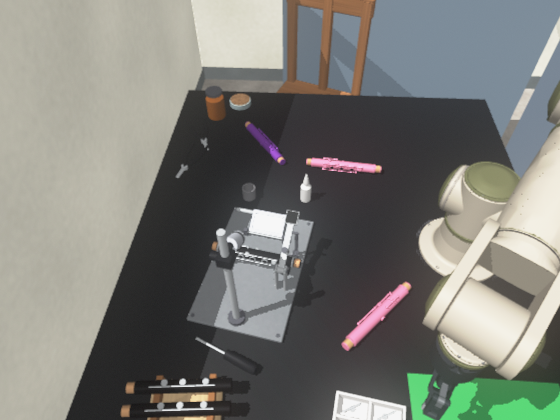

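```bash
cat > h.py <<'E'
from rig import sense, imaging, ctrl
import cv2, numpy as np
from scipy.spatial.transform import Rotation as Rn
from scipy.optimize import least_squares
def cal(n):
    c=imaging.calibration(n); return np.array(c["camera_matrix"]),np.array(c["world_to_cam"])
def proj(n,P,c=None):
    K,T=c or cal(n); p=np.atleast_2d(P)@T[:3,:3].T+T[:3,3]; p=p*[1,-1,-1]
    q=p@K.T; return q[:,:2]/q[:,2:]
def ray(n,uv,c=None):
    K,T=c or cal(n); d=np.linalg.inv(K)@[uv[0],uv[1],1]; d=d*[1,-1,-1]
    R=T[:3,:3]; return -R.T@T[:3,3], R.T@d
def plane(n,uv,z,c=None):
    o,d=ray(n,uv,c); return o+d*(z-o[2])/d[2]
def tri(*obs):
    A=np.zeros((3,3));b=np.zeros(3)
    for n,uv in obs:
        o,d=ray(n,uv); d/=np.linalg.norm(d); M=np.eye(3)-np.outer(d,d); A+=M;b+=M@o
    return np.linalg.solve(A,b)
def st2w(P,pose):
    x,y,a=pose; c,s=np.cos(a),np.sin(a); P=np.atleast_2d(P).astype(float)
    return np.c_[x+c*P[:,0]-s*P[:,1], y+s*P[:,0]+c*P[:,1], P[:,2]]
E
cat > a.py <<'E'
from h import *
C=np.array([[125,-190,12],[-125,-190,12],[-125,200,12],[125,200,12.]])
obs={"scene":np.array([[209,243],[279,199],[377,293],[304,351]],float),"side":np.array([[235,208],[313,220],[278,341],[190,317]],float)}
for n in obs:
    im=cv2.imread(f"pics/{n}0.png"); g=cv2.cvtColor(im,cv2.COLOR_BGR2GRAY)
    obs[n]=cv2.cornerSubPix(g,obs[n].astype(np.float32).reshape(-1,1,2),(4,4),(-1,-1),(3,50,.01)).reshape(-1,2); 
    w=np.array([plane(n,u,12) for u in obs[n]]); print(n,obs[n].round(1).tolist(),w.round(0).tolist(),[round(float(np.linalg.norm(w[i]-w[i-1]))) for i in range(4)])
f=lambda p,ns=("scene","side"):np.concatenate([(proj(n,st2w(C,(p[0],p[1],p[2]/300)))-obs[n]).ravel() for n in ns])
for ns in (("scene",),("side",),("scene","side")):
    r=least_squares(lambda p:f(p,ns),[400,0,0],loss="soft_l1"); p=r.x; pose=(p[0],p[1],p[2]/300); print(np.round(pose,3),f(p,ns).round(1))
np.save("pose.npy",pose)
for n,box in (("scene",(200,160,200,200)),("side",(180,170,180,180))):
    x,y,w,h=box; im=cv2.imread(f"pics/{n}0.png")[y:y+h,x:x+w]; im=cv2.resize(im,None,fx=600/h,fy=600/h,interpolation=cv2.INTER_CUBIC)
    for P in [(-85,-67,162),(76,-95-54,51),(0,168,365),(0,80,120),(0,80,290),(0,168,12),(-85,50,90),(-124,0,60),(124,0,60)]:
        u=(proj(n,st2w(P,pose))[0]-[x,y])*600/h; cv2.circle(im,tuple(int(v) for v in u),4,(0,0,255),1)
    cv2.imwrite(f"pics/{n}c.png",im)
E
python3 a.py
```

```text
scene [[208.0, 243.8000030517578], [278.6000061035156, 198.1999969482422], [377.0, 291.6000061035156], [302.3999938964844, 353.0]] [[664.0, -106.0, 12.0], [418.0, -64.0, 12.0], [488.0, 321.0, 12.0], [734.0, 277.0, 12.0]] [389, 250, 392, 250]
side [[234.5, 207.3000030517578], [313.0, 221.39999389648438], [280.8999938964844, 342.0], [186.0, 319.20001220703125]] [[662.0, -104.0, 12.0], [419.0, -63.0, 12.0], [487.0, 321.0, 12.0], [731.0, 277.0, 12.0]] [387, 247, 390, 247]
[ 5.75275e+02  1.01909e+02 -1.78000e-01] [-0.3 -0.1  0.3  0.3 -0.1 -0.   0.1 -0.1]
[ 5.73915e+02  1.02409e+02 -1.77000e-01] [-0.4 -0.7  0.4  0.1  0.5  0.2 -0.6 -0. ]
[ 5.74675e+02  1.02076e+02 -1.78000e-01] [-0.1 -0.1  0.4  0.2  0.1 -0.2  0.3 -0.3 -0.6 -0.8  0.2  0.   0.2  0.
 -0.9 -0.2]
```

View pics/scenec.png

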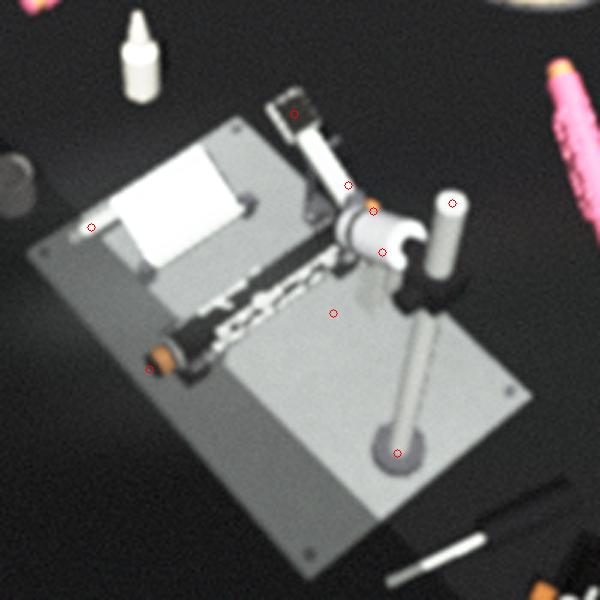

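View pics/sidec.png

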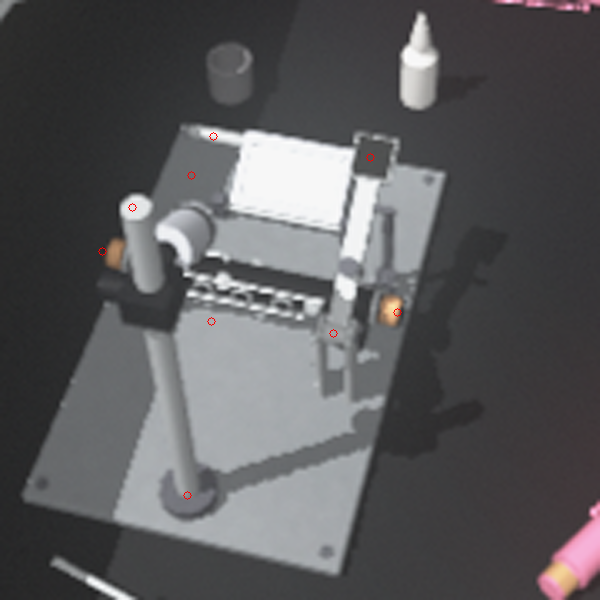

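```bash
cat >> h.py <<'E'
pose=np.load("pose.npy")
def go(P,verbose=True):
    "tool-frame shift from measured TCP to station point P (tool point down), and turn to put tool y on station y"
    s=sense(); q=s["ee_rot"]; R=Rn.from_quat([q[1],q[2],q[3],q[0]]).as_matrix()
    w=st2w(P,pose)[0]; d=R.T@(w-s["eef_pos"])
    a=np.arctan2(R[1,1],R[0,1])-(np.pi/2+pose[2]); a=(a+np.pi/2)%np.pi-np.pi/2
    ps=np.r_[st2w(s["eef_pos"]-[pose[0],pose[1],0],(0,0,-pose[2]))[0]]
    print("world",w.round(1),"shift",d.round(1),"turn",np.degrees(a).round(2),"TCP station",ps.round(1),"R",R.round(3).tolist())
E
python3 - <<'E'
from h import *
print(ctrl.nose_length)
go([-85,-73,220]); 
inv=lambda w: st2w(np.array(w)-[pose[0],pose[1],0],(0,0,-pose[2]))[0].round(0)
print("bottle",inv(plane("scene",(247,192),5)),"sleeve",inv(plane("scene",(204,230),3)),"sleeve side",inv(plane("side",(249,199),3)))
print("lens z: ",[ (n,[ (z,proj(n,st2w([0,80,z],pose))[0].round(1).tolist()) for z in (215,225,235,245)]) for n in("scene","side")])
E
```

```text
22.0
world [478.1  45.2 220. ] shift [-421.5 -294.5   33. ] turn -13.07 TCP station [-428.9  309.2  252.8] R [[-0.919, 0.395, -0.001], [0.395, 0.919, -0.001], [0.0, -0.001, -1.0]]
bottle [ -70. -274.    5.] sleeve [ 105. -241.    3.] sleeve side [  92. -239.    3.]
lens z:  [('scene', [(215, [313.7, 242.1]), (225, [314.0, 239.6]), (235, [314.3, 237.0]), (245, [314.6, 234.4])]), ('side', [(215, [240.3, 243.3]), (225, [240.0, 240.6]), (235, [239.6, 238.0]), (245, [239.3, 235.3])])]
```

>>> apply_moves([
  [1, -42, -29.5, 0, 0],
  [1, -42, -29.5, 0, 0],
  [1, -42, -29.5, 0, 0],
  [1, -42, -29.5, 0, 0],
  [1, -42, -29.5, 0, 0],
  [1, -42, -29.5, 0, 0],
  [1, -42, -29.5, 0, 0],
  [1, -42, -29.5, 0, 0],
  [1, -42, -29.5, 0, 0],
  [1, -42, -29.5, 0, 0],
  [1, 0, 0, 0, -6.5],
  [1, 0, 0, 0, -6.5],
  [1, 0, 0, 0, 0],
])

```text
time_s: 1.72
eef_pos: [476.6, 45.5, 253.0]
ee_rot: [-0.0, 0.09, 0.996, 0.0]
force: [-0.2, 0.3, 0.4]
grip_width: 0.0
grip_force: 0.0
```

```bash
python3 - <<'E'
from h import *
s=sense(); print(s["force"],s["time_s"],s["grip_width"])
go([-85,-73,190])
im=imaging.capture("wrist"); c=cal("wrist")
print(proj("wrist",st2w([[-85,-70,162],[76,-149,51]],pose),c))
cv2.imwrite("pics/w1.png",im)
E
```

```text
[-0.24699977  0.33732098  0.36789771] 1.725 0.0002634324256493721
world [478.1  45.2 190. ] shift [-1.6  0.  63. ] turn -0.14 TCP station [-86.6 -73.  253. ] R [[-0.984, 0.179, -0.001], [0.179, 0.984, 0.0], [0.001, 0.0, -1.0]]
[[278.18796396 227.86838218]
 [203.39892734 339.3636708 ]]
```

View pics/w1.png

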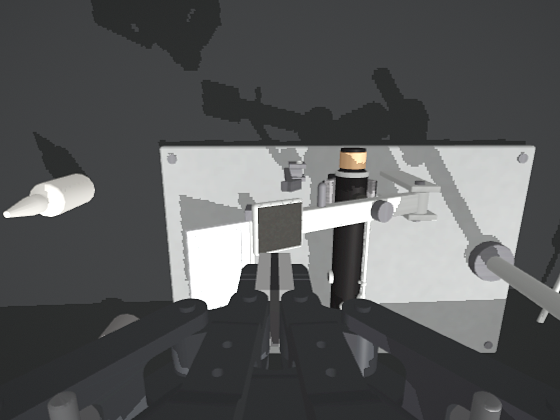

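>>> apply_moves([
  [1, -2, 0, 30, 0],
  [1, 0, 0, 30, 0],
  [1, 0, -1, 6, 0],
  [1, 0, -1, 6, 0],
  [1, 0, -2, 6, 0],
  [1, 0, -2, 6, 0],
  [1, 0, -2, 6, 0],
  [1, 0, -2, 6, 0],
  [1, 0, -1, 6, 0],
  [1, 0, -1, 6, 0],
  [1, 0, -1, 6, 0],
  [1, 0, -1, 6, 0],
  [1, 0, -1, 6, 0],
  [1, 0, 0, 0, 0],
])

```text
time_s: 3.52
eef_pos: [476.0, 30.5, 127.0]
ee_rot: [-0.0, 0.089, 0.996, 0.0]
force: [0.2, -0.2, 3.6]
grip_width: 0.003
grip_force: 1.8
```

>>> apply_moves([
  [1, 0, 0, 3, 0],
  [1, 0, 0, 3, 0],
  [1, 0, 0, 2, 0],
  [1, 0, 0, 1, 0],
  [1, 0, 0, 0, 0],
])

```text
time_s: 4.15
eef_pos: [476.0, 30.1, 118.4]
ee_rot: [0.0, 0.089, 0.996, -0.0]
force: [-2.3, -3.6, 5.8]
grip_width: -0.002
grip_force: 2.7
```

>>> apply_moves([
  [1, 0, 0, 1.5, 0],
  [1, 0, 0, 1.5, 0],
  [1, 0, 0, 1, 0],
  [1, 0, 0, 0, 0],
])

```text
time_s: 4.65
eef_pos: [476.0, 30.1, 114.5]
ee_rot: [0.0, 0.089, 0.996, -0.0]
force: [-1.6, -4.9, 7.4]
grip_width: -0.0
grip_force: 3.0
```

>>> apply_moves([
  [1, 0, 0, -2, 0],
  [1, 0, 0, -3, 0],
  [1, 0, 0, -5, 0],
  [1, 0, 0, -20, 0],
  [1, 0, 0, -30, 0],
  [1, 0, 0, -30, 0],
  [1, 0, 0, -30, 0],
  [1, 0, 0, 0, 0],
])

```text
time_s: 5.65
eef_pos: [476.6, 30.6, 235.9]
ee_rot: [0.002, 0.089, 0.996, 0.0]
force: [0.1, -0.3, -1.1]
grip_width: -0.003
grip_force: 0.0
```

```bash
python3 - <<'E'
from h import *
s=sense(); print(s["force"],s["time_s"])
go([79,-149,120])
im=imaging.capture("wrist"); c=cal("wrist")
print(proj("wrist",st2w([[-85,-87,98],[-85,-70,162],[76,-149,51]],pose),c))
im2=imaging.capture("side")[170:350,180:360]; cv2.imwrite("pics/w2.png",np.hstack([cv2.resize(im,(480,360)),cv2.resize(im2,(320,360))[:, :320]]))
E
```

```text
[ 0.05457399 -0.31207661 -1.13311679] 5.65
world [626.1 -58.5 120. ] shift [-162.6  -61.2  116.4] turn -0.06 TCP station [-83.9 -87.6 235.9] R [[-0.984, 0.178, 0.003], [0.178, 0.984, -0.0], [-0.003, 0.001, -1.0]]
[[274.54857376 207.11801136]
 [303.60891167 234.15659214]
 [213.70343449 348.50683972]]
```

View pics/w2.png

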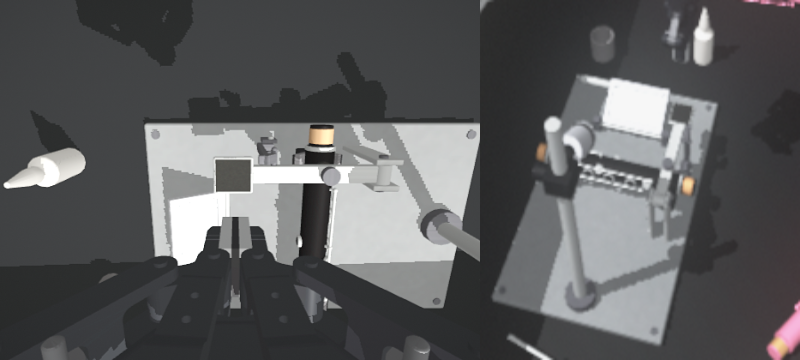

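>>> apply_moves([
  [0, -41, -15, 0, 0],
  [0, -41, -15, 0, 0],
  [0, -41, -15, 0, 0],
  [0, -40, -16, 0, 0],
  [0, 0, 0, 50, 0],
  [0, 0, 0, 50, 0],
  [0, 0, 0, 16, 0],
  [0, 0, 0, 0, 0],
])

```text
time_s: 6.75
eef_pos: [625.4, -58.5, 117.9]
ee_rot: [-0.001, 0.089, 0.996, 0.0]
force: [0.4, 0.5, 0.2]
grip_width: 0.495
grip_force: 0.0
```

```bash
python3 - <<'E'
from h import *
s=sense(); print(s["force"],s["time_s"],s["grip_width"])
go([79,-149.3,54.5])
im=imaging.capture("wrist"); c=cal("wrist")
for P in st2w([[49,-149,51.5],[76,-149,51.5],[100,-149,51.5]],pose):
    u=proj("wrist",P,c)[0]; print(u); cv2.circle(im,tuple(int(v) for v in u),5,(0,0,255),1)
im2=imaging.capture("side")[170:350,180:360]
cv2.imwrite("pics/w3.png",np.hstack([cv2.resize(im,(480,360)),cv2.resize(im2,(320,360))]))
E
```

```text
[0.36138511 0.47138102 0.2397806 ] 6.75 0.4954087540974192
world [626.1 -58.8  54.5] shift [-0.8 -0.2 63.4] turn -0.07 TCP station [  78.3 -149.1  117.9] R [[-0.984, 0.178, -0.001], [0.178, 0.984, 0.0], [0.001, 0.0, -1.0]]
[273.76337463 186.12313561]
[273.78981789 232.42188651]
[273.81177894 270.8728673 ]
```

View pics/w3.png

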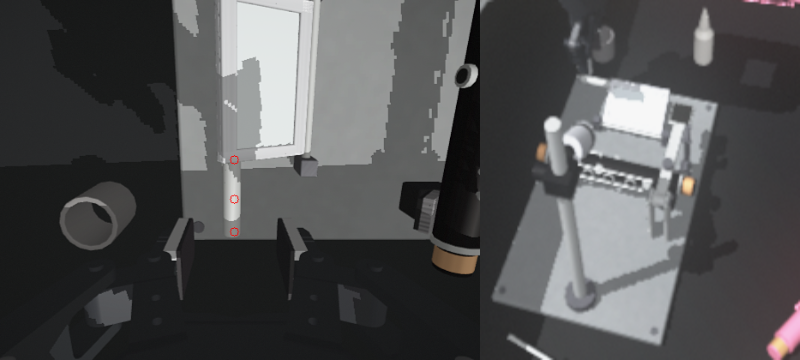

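>>> apply_moves([
  [0, 0, -1, 22, 0],
  [0, 0, 0, 22, 0],
  [0, 0, 0, 19, 0],
  [0, 0, 0, 0, 0],
])

```text
time_s: 7.35
eef_pos: [625.2, -59.5, 54.9]
ee_rot: [-0.001, 0.089, 0.996, 0.0]
force: [-0.2, -0.0, -0.2]
grip_width: 0.505
grip_force: 0.0
```

>>> apply_moves([
  [0.4, 0, 0, 0, 0],
  [0.7, 0, 0, 0, 0],
  [1, 0, 0, 0, 0],
  [1, 0, 0, 0, 0],
  [1, 0, 0, 0, 0],
], newtons=20)

```text
time_s: 7.98
eef_pos: [625.8, -61.0, 56.5]
ee_rot: [0.001, 0.089, 0.996, -0.001]
force: [-1.2, -5.1, 2.9]
grip_width: 0.13
grip_force: 20.8
```

```bash
python3 - <<'E'
from h import *
s=sense(); print(s["force"],s["time_s"],s["grip_width"],s["grip_force"])
go([79,-121.3,82])
im=imaging.capture("wrist")
im2=imaging.capture("side")[170:350,180:360]
cv2.imwrite("pics/w4.png",np.hstack([cv2.resize(im,(480,360)),cv2.resize(im2,(320,360))]))
for m in (0,.11,.22,.33,.44,.55,.66):
    f=.5236+m; print(m,round(-60*np.cos(f)-4*np.sin(f)-95,1),round(25+60*np.sin(f)-4*np.cos(f),1))
for z in (225,235,245):
    y0=np.array
    from scipy.optimize import brentq
    def e(m,z=z):
        f=.5236+m; G=np.array([-95-36*np.cos(f),25+36*np.sin(f)]); ang=lambda P: np.arctan2(*(np.array(P)-G)[::-1])
        return (ang((80,z))+ang((-17.5,60)))/2-(np.pi/2-f)
    print(z,brentq(e,0,1.2))
E
```

```text
[-1.21188674 -5.07347285  2.88603913] 7.975 0.13026261882757956 20.783434510231018
world [631.  -31.3  82. ] shift [  0.1  30.1 -25.5] turn -0.08 TCP station [  79.1 -151.4   56.5] R [[-0.984, 0.178, 0.002], [0.178, 0.984, -0.002], [-0.002, -0.002, -1.0]]
0 -149.0 51.5
0.11 -145.7 57.3
0.22 -141.9 62.7
0.33 -137.5 67.6
0.44 -132.5 72.0
0.55 -127.1 75.8
0.66 -121.4 79.0
225 0.6769605680658572
235 0.6617633582588235
245 0.6473393599230653
```

View pics/w4.png

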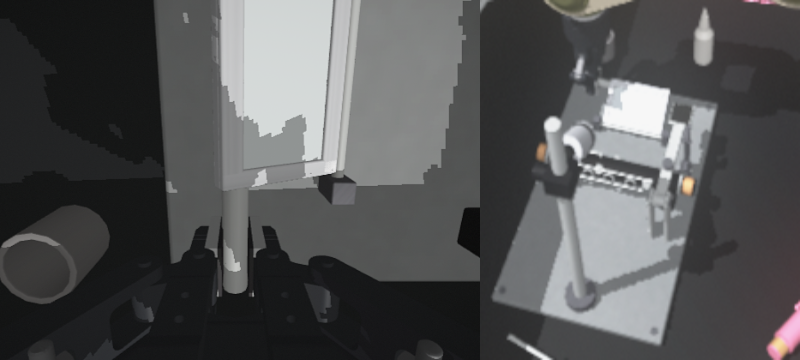

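>>> apply_moves([
  [1, 0, 1.6, -2.9, 0],
  [1, 0, 1.7, -2.9, 0],
  [1, 0, 1.9, -2.7, 0],
  [1, 0, 1.9, -2.7, 0],
  [1, 0, 2.2, -2.5, 0],
  [1, 0, 2.2, -2.4, 0],
  [1, 0, 2.5, -2.2, 0],
  [1, 0, 2.5, -2.2, 0],
  [1, 0, 2.7, -1.9, 0],
  [1, 0, 2.7, -1.9, 0],
  [1, 0, 2.8, -1.6, 0],
  [1, 0, 2.8, -1.6, 0],
  [1, 0, 0, 0, 0],
  [1, 0, 0, 0, 0],
])

```text
time_s: 9.82
eef_pos: [630.9, -34.5, 85.6]
ee_rot: [0.002, 0.089, 0.996, -0.002]
force: [-5.3, -7.5, 12.7]
grip_width: 0.134
grip_force: 20.9
```

```bash
python3 - <<'E'
from h import *
s=sense(); print(s["force"],s["time_s"],s["grip_width"],s["grip_force"])
go([79,-121.3,82])
f=.524+.66
im=imaging.capture("scene"); x,y,w,h=215,190,90,70
im=cv2.resize(im[y:y+h,x:x+w],None,fx=8,fy=8,interpolation=cv2.INTER_CUBIC)
for m,col in ((.56,(255,0,0)),(.66,(0,0,255)),(.76,(0,255,0))):
    f=.5236+m
    for X,L in ((-49,66),(49,66),(-49,4),(49,4)):
        u=(proj("scene",st2w([X,-95-L*np.cos(f),25+L*np.sin(f)],pose))[0]-[x,y]+.5)*8; cv2.circle(im,tuple(int(v) for v in u),5,col,1)
cv2.imwrite("pics/s5.png",im)
E
```

```text
[-5.3375774  -7.53620893 12.7296604 ] 9.825 0.13391620999760556 20.890394747257233
world [631.  -31.3  82. ] shift [0.5 3.2 3.6] turn -0.08 TCP station [  79.5 -124.5   85.6] R [[-0.984, 0.178, 0.003], [0.178, 0.984, -0.004], [-0.003, -0.003, -1.0]]
```

View pics/s5.png

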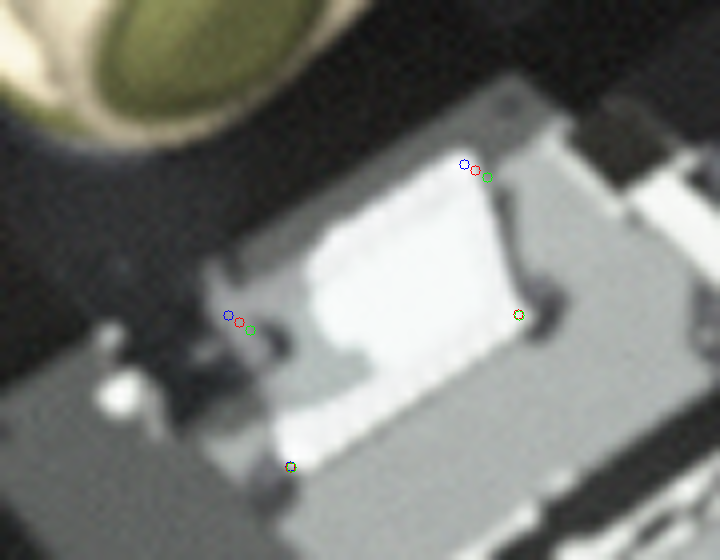

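>>> apply_moves([
  [1, 0, -0.5, -1.5, 0],
  [1, 0, -0.5, -1.5, 0],
  [1, 0, 0, 0, 0],
  [1, 0, 0, 0, 0],
])

```text
time_s: 10.38
eef_pos: [630.8, -34.0, 86.2]
ee_rot: [0.001, 0.089, 0.996, -0.0]
force: [4.3, -3.1, -1.1]
grip_width: 0.127
grip_force: 20.0
```

```bash
python3 - <<'E'
from h import *
s=sense(); print(s["force"],s["time_s"],s["grip_width"],s["grip_force"])
go([79,-121.3,82])
out=[]
for n,(x,y,w,h),k in (("wrist",(200,60,240,280),2),("side",(225,190,80,140),4)):
    c=cal(n); im=imaging.capture(n); cv2.imwrite(f"pics/raw5{n}.png",im)
    im=cv2.resize(im[y:y+h,x:x+w],None,fx=k,fy=k,interpolation=cv2.INTER_CUBIC)
    for m,col in ((.56,(255,0,0)),(.66,(0,0,255)),(.76,(0,255,0))):
        f=.5236+m; F=np.array([0,-np.cos(f),np.sin(f)]); N=np.array([0,np.sin(f),np.cos(f)])
        for X in (-49,49,100):
          for L,d in ((66,0),(0,0)) if X<60 else ((60,-4),):
            u=(proj(n,st2w(np.array([X,-95,25])+L*F+d*N,pose),c)[0]-[x,y]+.5)*k; print(n,m,X,L,u.round(0)); cv2.circle(im,tuple(int(v) for v in u),4,col,1)
    out.append(im)
h=max(o.shape[0] for o in out)
cv2.imwrite("pics/s6.png",np.hstack([cv2.copyMakeBorder(o,0,h-o.shape[0],0,0,0) for o in out]))
E
```

```text
[ 4.25218497 -3.06974156 -1.07132159] 10.375 0.12695683327088145 19.96207058429718
world [631.  -31.3  82. ] shift [0.3 2.7 4.2] turn -0.08 TCP station [  79.3 -124.    86.2] R [[-0.984, 0.178, 0.002], [0.178, 0.984, -0.001], [-0.003, -0.001, -1.0]]
wrist 0.56 -49 66 [ 134. -315.]
wrist 0.56 -49 0 [ 274. -163.]
wrist 0.56 49 66 [137. 318.]
wrist 0.56 49 0 [257. 257.]
wrist 0.56 100 60 [136. 536.]
wrist 0.66 -49 66 [ 175. -327.]
wrist 0.66 -49 0 [ 274. -163.]
wrist 0.66 49 66 [170. 323.]
wrist 0.66 49 0 [257. 257.]
wrist 0.66 100 60 [160. 544.]
wrist 0.76 -49 66 [ 219. -336.]
wrist 0.76 -49 0 [ 274. -163.]
wrist 0.76 49 66 [205. 326.]
wrist 0.76 49 0 [257. 257.]
wrist 0.76 100 60 [187. 551.]
side 0.56 -49 66 [235. 112.]
side 0.56 -49 0 [225. 196.]
side 0.56 49 66 [101.  86.]
side 0.56 49 0 [ 94. 170.]
side 0.56 100 60 [35. 79.]
side 0.66 -49 66 [233. 115.]
side 0.66 -49 0 [225. 196.]
side 0.66 49 66 [99. 90.]
side 0.66 49 0 [ 94. 170.]
side 0.66 100 60 [32. 82.]
side 0.76 -49 66 [231. 120.]
side 0.76 -49 0 [225. 196.]
side 0.76 49 66 [96. 94.]
side 0.76 49 0 [ 94. 170.]
side 0.76 100 60 [29. 86.]
```

View pics/s6.png

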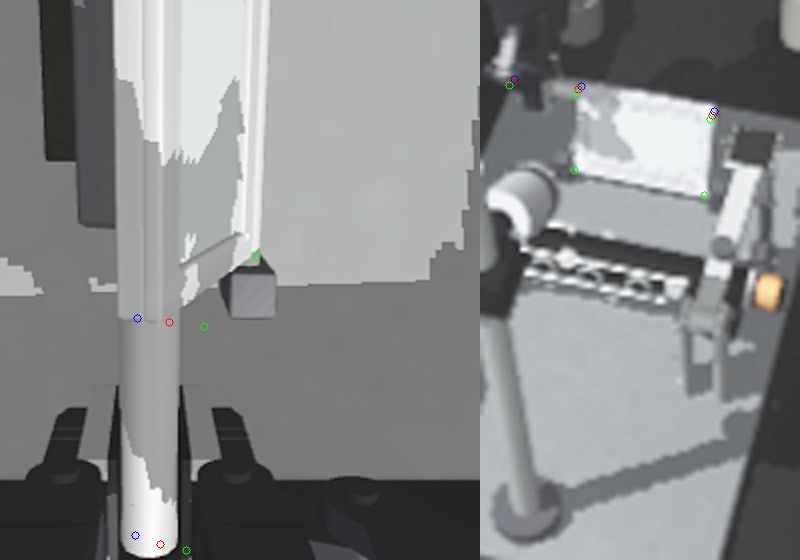

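>>> apply_moves([
  [1, 0, 1.1, -0.5, 0],
  [1, 0, 1.1, -0.5, 0],
  [1, 0, 0, 0, 0],
  [1, 0, 0, 0, 0],
  [1, 0, 0, 0, 0],
  [1, 0, 0, 0, 0],
])

```text
time_s: 11.22
eef_pos: [631.3, -31.8, 87.5]
ee_rot: [0.001, 0.089, 0.996, -0.0]
force: [3.0, -3.4, 0.5]
grip_width: 0.128
grip_force: 20.0
```

```bash
python3 - <<'E'
from h import *
s=sense(); print(s["force"],s["time_s"],s["grip_width"],s["grip_force"],s["dq"].round(3))
go([79,-121.3,82])
c=cal("wrist"); im=imaging.capture("wrist"); g=cv2.cvtColor(im,cv2.COLOR_BGR2GRAY)
for r in (285,300,315): 
    print(r,g[r,250:300].tolist())
for m in (.61,.64,.67,.7):
    f=.5236+m; F=np.array([0,-np.cos(f),np.sin(f)]); N=np.array([0,np.sin(f),np.cos(f)])
    print(m,[proj("wrist",st2w(np.array([X,-95,25])+60*F-4*N,pose),c)[0].round(1).tolist() for X in (60,75,100)])
E
```

```text
[ 2.98977518 -3.43514858  0.49297563] 11.225 0.12771609948817184 19.992417097091675 [-0.001  0.002  0.001 -0.001 -0.    -0.001]
world [631.  -31.3  82. ] shift [0.4 0.5 5.5] turn -0.07 TCP station [  79.3 -121.8   87.5] R [[-0.984, 0.178, 0.003], [0.178, 0.984, -0.001], [-0.003, -0.001, -1.0]]
285 [124, 125, 127, 115, 50, 34, 36, 36, 35, 38, 78, 134, 166, 179, 189, 185, 147, 153, 159, 162, 164, 167, 170, 172, 171, 170, 171, 171, 170, 172, 173, 171, 170, 170, 169, 166, 164, 155, 112, 25, 33, 36, 37, 34, 43, 89, 129, 126, 125, 124]
300 [52, 85, 107, 95, 52, 55, 56, 56, 47, 36, 78, 134, 166, 180, 188, 197, 205, 213, 219, 224, 230, 238, 243, 250, 237, 165, 170, 171, 170, 172, 172, 170, 169, 169, 169, 166, 162, 151, 110, 26, 37, 52, 55, 55, 53, 75, 107, 107, 92, 38]
315 [47, 49, 47, 70, 96, 102, 102, 99, 80, 42, 63, 122, 167, 182, 190, 198, 206, 213, 219, 225, 231, 238, 243, 247, 249, 253, 255, 255, 252, 251, 249, 244, 240, 237, 234, 228, 221, 201, 111, 21, 38, 53, 55, 55, 55, 47, 37, 38, 39, 37]
0.61 [[267.8, 240.1], [268.0, 274.5], [268.2, 327.8]]
0.64 [[271.7, 240.9], [271.8, 275.5], [271.9, 329.0]]
0.67 [[275.8, 241.6], [275.8, 276.3], [275.7, 330.1]]
0.7 [[280.0, 242.2], [279.8, 277.1], [279.6, 331.1]]
```

```bash
python3 -c "
from rig import ctrl
print(ctrl.finish_job())"
```

```text
the job is handed in; nothing more can be done
None
```

The job is handed in at about 11 s: pictures show the hold-down arm latched and released, and the gripper still holds the mirror at about 0.66 rad, mid-window for the estimated 0.115 m camera height; no verdict came back.

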